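# Lock the pepper mill into the cart's condiment caddy

### The job

Get the serving cart ready to be wheeled off: take the pepper mill and slide it upright into the wooden caddy, its foot under the slotted top plate, all the way home to the end of the slot, and leave it standing there. Then swing the brass keeper bar fully shut across the slot, past its click, so that the mill cannot slide out. Do not knock the mill over, and leave the chilli bottle and the spice jar standing where they are.

Things in the scene. Friction and masses are not known exactly. Their poses are not given: they have to be found in the camera images.
- pepper_mill: turned dark-wood pepper mill, 168 mm tall, 0.26 kg, loose. Origin: centre of its underside, z up its axis. Round: foot 51 mm across from 0 to 38 mm up; waist 36 mm from 38 to 59 mm; body up to 40 mm from 59 to 105 mm; head 48 mm across from 106 to 158 mm, small knob on top. Best held by the head
- caddy: dark wooden caddy 130 x 130 x 66 mm, fixed to the cart top. Origin: centre of its underside; x runs into it along the slot, y to its left, z up. The mill stands on its base board, 10 mm up. Top plate from 56 to 66 mm up with a slot 42 mm wide on y = 0, open at the front (x = -56 mm), ending at x = +39 mm: the mill's foot passes below the plate (106 mm clear width), its waist in the slot
- caddy_home (a point): point on the base board, 10 mm up, where the centre of the mill's underside stands when pushed against the slot's end: x = +22, y = 0 mm in the caddy's frame; axes as the caddy's
- caddy_mouth (a point): point at base-board height on the slot's axis at the front edge of the top plate; axes as the caddy's
- keeper (a joint): angle of the brass keeper bar about its upright pivot: 0 = fully shut (bar across the slot, along the caddy's y); grows as it swings out to the caddy's front (-x) and then to its right, up to 2.3. It stays where it is left; over the last 0.15 rad it rides over a springy nub (a few N at the knob) and clicks shut against its stop
- keeper_hinge (a point): the keeper bar's pivot axis, at the right of the slot: at x = -18, y = -45 mm in the caddy's frame, 69 mm above the cart top (underside of the bar). The bar is 14 mm wide, 8 mm thick and reaches 130 mm from the pivot
- keeper_knob (a point): middle of the upright wooden knob near the bar's free end, 125 mm from the pivot; the knob is 18 mm across from 87 to 107 mm above the cart top, on a thin neck
- chilli_bottle: small sauce bottle with a yellow cap, 48 mm across, 183 mm tall, loose, to be left alone (the one standing near the mill, not those at the back left); origin at the centre of its underside
- spice_jar: spice jar with a black cap, 41 mm across, 105 mm tall, loose, to be left alone (the one standing near the mill, not those at the back left); origin at the centre of its underside
Not all that is in view belongs to the job. There is more than one size of the pepper_mill; the one meant has the size given above. Leave any purple look-alike of the caddy alone.

How it is judged:
At the end, for the whole second after the job is handed in: The mill stands on the caddy's base board (within 4 mm), upright within 0.1 rad, at rest, its foot under the top plate, its axis within 10 mm of the fully home point along the slot and 8 mm across it; the keeper bar is within 0.05 rad of fully shut (x of pepper_mill in the frame of caddy_home between -0.01 and 0.006 m and y of pepper_mill in the frame of caddy_home between -0.008 and 0.008 m and z of pepper_mill in the frame of caddy_home between -0.004 and 0.004 m and angle between pepper_mill's own z axis and vertical below 0.1 rad and linear speed of pepper_mill below 0.02 m/s and value of joint keeper below 0.05 rad); the robot touches nothing.
It fails at once if the pepper mill is tipped over (more than 0.6 rad) (angle between pepper_mill's own z axis and vertical above 0.6 rad).
It fails at once if the chilli bottle is moved by more than 30 mm or tipped (distance of chilli_bottle from where it was at the start of the episode above 0.03 m or angle between chilli_bottle's own z axis and vertical above 0.4 rad).
It fails at once if the spice jar is moved by more than 30 mm or tipped (distance of spice_jar from where it was at the start of the episode above 0.03 m or angle between spice_jar's own z axis and vertical above 0.4 rad).
It also fails if it takes over 67 s, if anything falls off the work surface, if the arm or the gripper's body presses on something with over 40 N, if the wrist force passes 120 N, or if a joint passes its speed limit or range.

### The arm

A 7-joint arm with a two-finger parallel gripper is mounted at the origin on a cart in front of the work surface, level with it; the furniture and walls round the work are solid. World frame = base frame: x ahead of the robot, y to its left, z up, the work surface at z = 0. Lengths are in m, angles in rad, forces in N, time in s.
With the tool pointing down it reaches from about 0.35 to 0.775 m from the base axis. Payload 3.1 kg.
Tool frame: the origin (TCP) lies midway between the tips of the shut fingers; the grasp point (between the pads) lies 19 mm behind it; z points along the fingers, y is the line along which they close (so a half turn about z gives the same grasp; the last joint's range is limited). The gripper opens to 85 mm and grips with 20 to 120 N. Pads are 22 mm wide; open, the fingers measure 114 mm over their backs; the gripper's body (76 mm by 85 mm) begins 54 mm behind the grasp point. The pads swing forward as they close: fully open they stand 13 mm farther back than shut.
Start: joints at [1.11, 0.311, 0.014, 1.512, -0.004, 1.319, -0.027], TCP at [0.224, -0.502, 0.231] pointing down, gripper open.
Joint ranges: [-2.7, 2.7], [-0.3, 1.91], [-1.27, 1.3], [0.12, 2.57], [-1.44, 4.58], [0.2, 2.03], [-3.05, 3.05]. Speed limits (rad/s): [2.79, 2.79, 3.14, 3.14, 3.14, 3.14, 3.14].

### API

Orientations are given as a unit quaternion [w, x, y, z].
In Python, from bench import r, optics, workorder gives the robot as it stands.
- The arm moves only by the shell command python3 -m jog 'ROWS' [OPENING]. ROWS is text: rows parted by semicolons, each of 4 numbers parted by spaces: the shift along the tool's x, y, z in units of 0.025 m (1.0 is 0.025 m), then the turn about the tool's z in units of 120 degrees (1.0 is 120 degrees). A call has 1 to 20 rows; each row shifts and turns the commanded pose from where the row before left it, along the tool's axes as they then stand; what a row does not reach is not made up. A row lasts 1/12 s, in which the tool goes at most 41.7 mm and 7.16 degrees, less where a joint would pass 70% of its speed; a pose out of reach is approached as far as the arm can. A call with a number of a shift or a turn outside -1 to 1 is refused whole. A call with a gripper value outside its range is refused whole. OPENING is the opening, from -1 (shut) to 1 (fully open), set as the call begins (- or left out, the last holds). The fingers move at their own pace and stop on an object; the grip force is fixed at half the most. Time passes only in rows, so rows that do not move let the fingers close. It gives the time, the measured TCP pose, the force, the opening and the grip force at its end, in the units of the state.
- r.observe(): the state, without advancing time (a new reading comes with each control period).
- optics.snapshot(name): name is "side" or "top" or "wrist"; returns a dict with "pixels" (480x640x3 uint8, red, green, blue), "fx", "fy", "cx", "cy" (pixels), "extrinsics" (4x4, takes a point from world to camera coordinates). Camera axes: x right, y down, z forward; pixel columns grow to the right and rows downward; lengths in m; the calibration is good to about 2 mm. A picture is of the moment at which its call begins. There is no depth.
- workorder.sign_off(): hands the job in; it is judged then, once.
The state is a dict: "time": time; "q": joint angles; "qvel": joint speeds; "joint_efforts": joint torques, N m; "eef_pos": TCP position; "eef_rot": TCP orientation; "contact_force": force on the tool from outside, world axes, zero at the start; "ft_torque": the same for the moment, N m; "width": finger opening in m; "gripper_force": force on a finger pad.
Only numpy, scipy, OpenCV 4.12 (cv2) and the standard library are available. Lean on these libraries where they do the work, as an engineer would, in place of code of your own. Each camera call takes 0.05 s, during which the arm holds its last target. There are 200 camera calls.

## Working session

There is one attempt and no reset: what is moved stays moved. The work goes in short steps, Python scripts to look and compute and a shell command to move; the robot and the scene stay as the last step left them, time stands still between calls to the robot, and variables do not carry over. Pictures are saved under pics/ and viewed, at most 12 in all, crops included, and the job is handed in when it is done.

```bash
mkdir -p pics; ls
cat > h.py <<'E'
import numpy as np, cv2
from bench import r, optics, workorder
def snap(n,f=None):
    s=optics.snapshot(n)
    if f: cv2.imwrite('pics/'+f, s['pixels'][:,:,::-1])
    return s
def ray(s,u,v):
    T=np.array(s['extrinsics']);R,t=T[:3,:3],T[:3,3]
    d=R.T@np.array([(u-s['cx'])/s['fx'],(v-s['cy'])/s['fy'],1.]);return -R.T@t,d
def onz(s,u,v,z):
    o,d=ray(s,u,v);return o+d*(z-o[2])/d[2]
def proj(s,p):
    T=np.array(s['extrinsics']);c=T[:3,:3]@np.array(p)+T[:3,3]
    return np.array([s['fx']*c[0]/c[2]+s['cx'],s['fy']*c[1]/c[2]+s['cy']])
E
python3 - <<'E'
from h import *
import pickle
d={n:snap(n,n+'0.png') for n in('top','side')}
pickle.dump(d,open('s0.pkl','wb'))
for n in d: print(n,ray(d[n],320,240),d[n]['fx'])
print(r.observe())
E
```

```text
pics
top (array([0.38548392, 0.08774577, 0.90785782]), array([ 0.16151778,  0.08443598, -0.98333935])) 433.3610678516772
side (array([ 0.26815587, -0.47003055,  0.67650959]), array([ 0.31507734,  0.69074673, -0.6509391 ])) 490.3076392127954
{'time': 0.1, 'q': array([ 1.11032261,  0.31161841,  0.0140071 ,  1.51294037, -0.00440499,
        1.3191817 , -0.02720637]), 'qvel': array([-1.45442059e-03, -1.67666490e-03, -1.74704875e-03, -4.61378686e-03,
        3.47156626e-05, -9.46349364e-04, -1.31162341e-03]), 'joint_efforts': array([ 8.28954780e-04, -3.80852723e+01,  1.46513027e-01, -2.31241447e+01,
        1.21878949e-02,  8.11800594e-03, -1.29777047e-05]), 'eef_pos': array([ 0.22338815, -0.50186163,  0.23032707]), 'eef_rot': array([-1.02533687e-03,  9.78152253e-01,  2.07887109e-01, -2.62930726e-04]), 'contact_force': array([-0.10631278, -0.16003783,  0.61568992]), 'ft_torque': array([ 0.01447599, -0.04158257, -0.01971915]), 'gripper_force': 0.0, 'width': 0.0854419466333746}
```

View pics/top0.png

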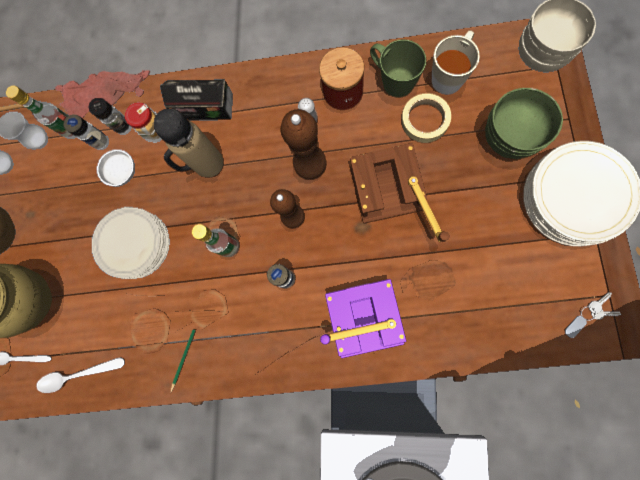

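View pics/side0.png

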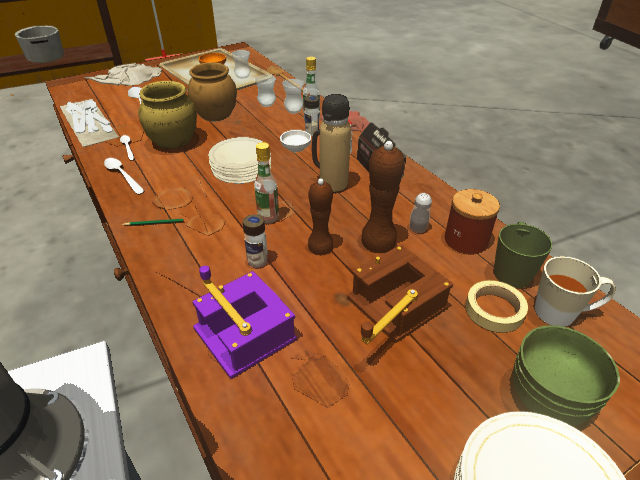

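Candidates for the mill in the top picture are the small one with its head at (285,200) and the large one with its head at (300,130). The caddy is the brown one at about (385,180), and the purple one at (365,318) is the look-alike. I'll measure the mill heights and take an enlarged crop.

Run:
```python
from h import *
import pickle
d=pickle.load(open('s0.pkl','rb'))
im=d['top']['pixels'][:,:,::-1][110:260,260:460]
cv2.imwrite('pics/c1.png',cv2.resize(im,None,fx=4,fy=4,interpolation=cv2.INTER_CUBIC))
im=d['side']['pixels'][:,:,::-1][130:370,230:470]
cv2.imwrite('pics/c2.png',cv2.resize(im,None,fx=2.5,fy=2.5,interpolation=cv2.INTER_CUBIC))
```

```text
(no output)
```

View pics/c1.png

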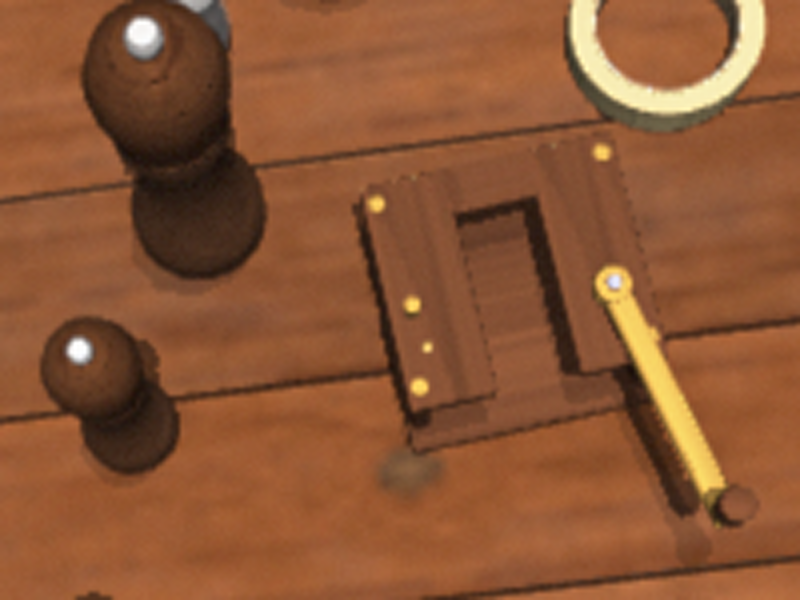

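View pics/c2.png

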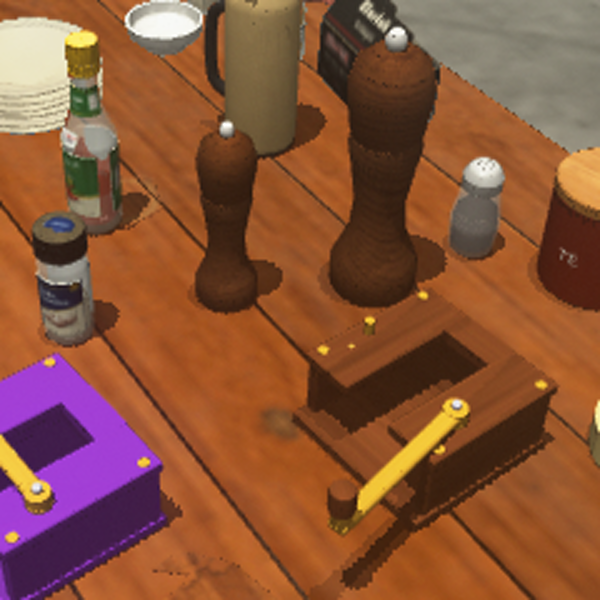

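Both crops agree. The small mill has its knob at top crop (79,349) and side crop (227,129). The large mill has its knob at (143,36) and (397,38). The caddy slot opens toward the robot, and the keeper pivot is at (613,283) with its knob at (738,503). I'll triangulate and check the heights.

Run:
```python
from h import *
import pickle
d=pickle.load(open('s0.pkl','rb'));t,s=d['top'],d['side']
T=lambda u,v:(260+u/4,110+v/4)
S=lambda u,v:(230+u/2.5,130+v/2.5)
def tri(a,b):
    o1,d1=ray(t,*a);o2,d2=ray(s,*b)
    k=np.linalg.lstsq(np.c_[d1,-d2],o2-o1,rcond=None)[0]
    p,q=o1+k[0]*d1,o2+k[1]*d2
    return (p+q)/2,np.linalg.norm(p-q)
np.set_printoptions(precision=4,suppress=True)
print('small knob',tri(T(79,348),S(227,128)))
print('large knob',tri(T(143,34),S(397,36)))
print('pivot',tri(T(614,282),S(457,405)))
print('knob',tri(T(740,502),S(342,486)))
P={}
for n,uv in dict(eL=(457,216),eR=(540,197),fL=(495,395),fR=(583,373),s1=(375,203),s2=(601,152),s3=(419,386)).items(): P[n]=onz(t,*T(*uv),.066)[:2];print(n,P[n])
for n,uv in dict(s1=(423,295),s2=(542,384),s3=(322,350),eL=(440,333),eR=(488,362)).items(): print('side',n,onz(s,*S(*uv),.066)[:2])
print('slot w',np.linalg.norm(P['eL']-P['eR']),np.linalg.norm(P['fL']-P['fR']),'len',np.linalg.norm(P['eL']-P['fL']),np.linalg.norm(P['eR']-P['fR']))
for a,b in(('fL','eL'),('fR','eR'),('s3','s1')): v=P[b]-P[a];print('yaw',np.degrees(np.arctan2(v[1],v[0])))
print('cross yaw',np.degrees(np.arctan2(*(P['eL']-P['eR'])[::-1]))-90,np.degrees(np.arctan2(*(P['s1']-P['s2'])[::-1]))-90)
# foot of mill, side: bottom centre of foot outline, ellipse sides
print('foot L/R at z=.019 side',onz(s,*S(195,287),.019),onz(s,*S(258,287),.019))
print('foot L/R/bottom top',onz(t,*T(84,428),.019),onz(t,*T(179,428),.019),onz(t,*T(131,473),.019))
# bottle, jar
print('bottle cap',tri((200,231),(263,146)),'jar cap', tri((277,271),(254,221)))
```

```text
small knob (array([0.5857, 0.2247, 0.1656]), np.float64(0.0008798617210734162))
large knob (array([0.7028, 0.1892, 0.2339]), np.float64(0.0013324887334942336))
pivot (array([ 0.6399, -0.0229,  0.0827]), np.float64(0.002462089412322775))
knob (array([ 0.5252, -0.073 ,  0.112 ]), np.float64(0.0008396972946063132))
eL [0.6792 0.0525]
eR [0.6886 0.011 ]
fL [0.5865 0.0345]
fR [ 0.5974 -0.0086]
s1 [0.6867 0.0937]
s2 [ 0.7119 -0.0198]
s3 [0.5912 0.0719]
side s1 [0.6897 0.0962]
side s2 [ 0.7162 -0.0174]
side s3 [0.593  0.0746]
side eL [0.6792 0.0554]
side eR [0.6942 0.0161]
slot w 0.042573851952427515 0.044466204945592815 len 0.09445785174394979 0.09328932960382694
yaw 10.974288178474932
yaw 12.10586919157675
yaw 12.909898773959377
cross yaw 12.739470634645485 12.504443036404808
foot L/R at z=.019 side [0.5579 0.224  0.019 ] [0.6048 0.203  0.019 ]
foot L/R/bottom top [0.5809 0.2479 0.019 ] [0.5807 0.1971 0.019 ] [0.5565 0.2221 0.019 ]
bottle cap (array([0.5206, 0.3602, 0.1843]), np.float64(0.001268882807972875)) jar cap (array([0.4564, 0.2373, 0.1044]), np.float64(0.0039783910465235744))
```

The small mill's knob is 166 mm up, which matches 168 mm, and it stands at (0.583, 0.224). The large one is 234 mm tall, so it's rejected.

| Quantity | Measured or derived |
|---|---|
| Caddy yaw | about 12.5° |
| Slot end | (0.685, 0.033) |
| Home point | (0.6685, 0.030) |
| Pivot | (0.640, -0.023), as predicted |
| Keeper angle | about 1.77 rad |

Now I'll move above the mill with tool x along the slot.

```bash
python3 -m jog '0 0 0 0.048; 0 0 0 0.048; 0.4 -0.5 0 0; 0.8 -1 0 0; 0.8 -1 0 0; 0.8 -1 0 0; 0.8 -1 0 0; 0.8 -1 0 0; 0.8 -1 0 0; 0.8 -1 0 0; 0.8 -1 0 0; 0.8 -1 0 0; 0.8 -1 0 0; 0.8 -1 0 0; 0.8 -1 0 0; 0.8 -1 0 0; 0.8 -1 0 0; 0.8 -1 0 0; 0.4 -0.5 0 0; 0 0 0 0' 1
```

```text
time: 1.77
eef_pos: [0.4507, -0.0375, 0.2311]
eef_rot: [-0.002, 0.994, 0.113, 0.0]
contact_force: [0.0, 0.8, 0.6]
width: 0.0851
gripper_force: 0.0
```

```bash
python3 -m jog '0.4 -0.45 0 0; 0.75 -0.9 0 0; 0.75 -0.9 0 0; 0.75 -0.9 0 0; 0.75 -0.9 0 0; 0.75 -0.9 0 0; 0.75 -0.9 0 0; 0.75 -0.9 0 0; 0.75 -0.9 0 0; 0.75 -0.9 0 0; 0.35 -0.45 0 0; 0 0 0 0; 0 0 0 0'
python3 - <<'E'
from h import *
s=snap('wrist','w1.png');print(proj(s,[.583,.224,.166]),proj(s,[.583,.224,.13]),ray(s,320,240))
E
```

```text
time: 2.85
eef_pos: [0.5839, 0.2168, 0.2302]
eef_rot: [0.001, 0.994, 0.109, -0.001]
contact_force: [0.2, -1.4, -0.3]
width: 0.0855
gripper_force: 0.0
[300.78698854 260.8464445 ] [302.50417488 239.53572402] (array([0.66394477, 0.23481379, 0.37278065]), array([-0.30802512, -0.08378555, -0.94780085]))
```

View pics/w1.png

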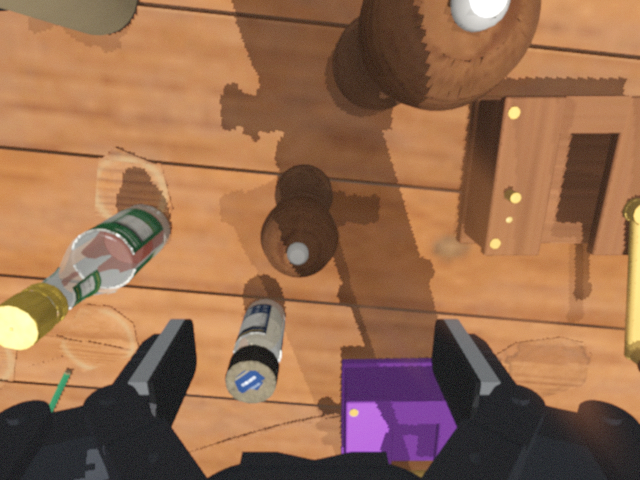

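The wrist view shows the mill's knob at (298,253), close to the prediction (301,261), so the mill is at about (0.585, 0.2245). The wrist camera sits near the large mill at (480,10), so I'll swing the tool away from it before descending.

```bash
python3 -m jog '0.1 -0.3 0 0; 0 0 0 -0.05; 0 0 0 -0.05; 0 0 0 -0.05; 0 0 0 -0.05; 0 0 0.5 0; 0 0 0.5 0; 0 0 0.5 0; 0 0 0.5 0; 0 0 0 0; 0 0 0 0'
```

```text
time: 3.82
eef_pos: [0.5847, 0.2238, 0.181]
eef_rot: [0.001, 0.95, 0.312, -0.001]
contact_force: [-0.1, 0.1, -0.3]
width: 0.0856
gripper_force: 0.0
```

```bash
python3 -m jog '0 0 0.5 0; 0 0 0.5 0; 0 0 0.5 0; 0 0 0.5 0; 0 0 0.4 0; 0 0 0.3 0; 0 0 0 0'; python3 -m jog '0 0 0 0; 0 0 0 0; 0 0 0 0; 0 0 0 0; 0 0 0 0; 0 0 0 0; 0 0 0 0; 0 0 0 0; 0 0 0 0; 0 0 0 0' -1
```

```text
time: 4.4
eef_pos: [0.5841, 0.2245, 0.1121]
eef_rot: [0.0, 0.95, 0.313, -0.002]
contact_force: [-0.6, -0.5, 0.4]
width: 0.0857
gripper_force: 0.0
time: 5.23
eef_pos: [0.5859, 0.2262, 0.1153]
eef_rot: [-0.0, 0.95, 0.313, 0.002]
contact_force: [0.8, 0.1, 5.0]
width: 0.0427
gripper_force: 61.9
```

The width is 42.7 mm against a 48 mm head, and there's an upward force, so the pads are above the widest part. I'll regrip lower.

```bash
python3 -m jog '0 0 0 0; 0 0 0 0; 0 0 0 0; 0 0 0 0; 0 0 0 0; 0 0 0 0; 0 0 0.2 0; 0 0 0.2 0; 0 0 0 0; 0 0 0 0' 1; python3 -m jog '0 0 0 0; 0 0 0 0; 0 0 0 0; 0 0 0 0; 0 0 0 0; 0 0 0 0; 0 0 0 0; 0 0 0 0; 0 0 0 0; 0 0 0 0' -1
```

```text
time: 6.07
eef_pos: [0.5845, 0.225, 0.1029]
eef_rot: [0.0, 0.95, 0.313, -0.001]
contact_force: [0.0, 0.9, -0.1]
width: 0.0853
gripper_force: 0.0
time: 6.9
eef_pos: [0.5854, 0.2257, 0.1044]
eef_rot: [-0.0, 0.95, 0.313, 0.001]
contact_force: [1.3, -0.2, 5.3]
width: 0.0431
gripper_force: 61.6
```

```bash
python3 -m jog '0 0 -0.2 0; 0 0 -0.2 0; 0 0 -0.4 0; 0 0 0 0; 0 0 0 0'
python3 - <<'E'
from h import *
s=snap('side','s1.png')
cv2.imwrite('pics/s1.png',cv2.resize(s['pixels'][100:300,220:460,::-1],None,fx=3,fy=3,interpolation=cv2.INTER_CUBIC))
E
```

```text
time: 7.32
eef_pos: [0.5853, 0.2255, 0.1244]
eef_rot: [-0.0, 0.95, 0.313, 0.001]
contact_force: [-0.1, -0.0, -3.2]
width: 0.0431
gripper_force: 61.3
```

View pics/s1.png

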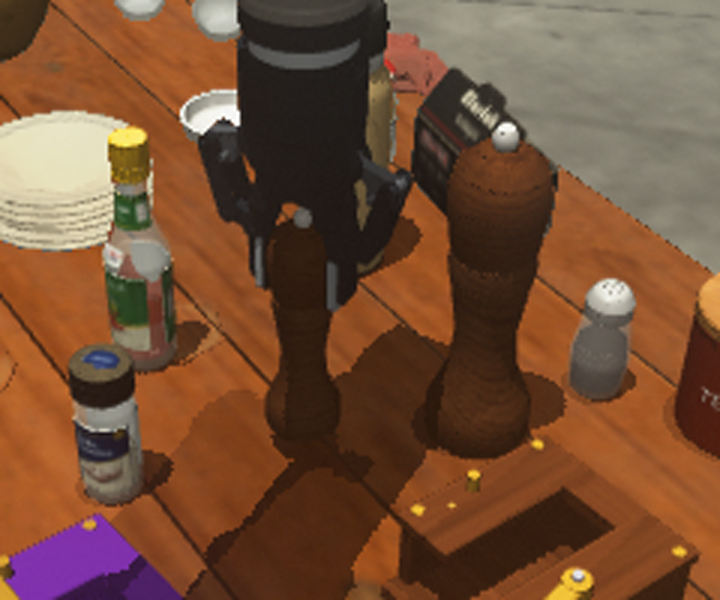

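The mill hangs straight in the grip and is 20 mm up, with its foot at side-crop (303,425). Next I raise it and carry it to in front of the slot.

```bash
python3 -m jog '0 0 -0.5 0; 0 0 -0.5 0; 0 0 -0.5 0; 0 0 -0.5 0; -0.3 0.3 0 0; -0.6 0.565 0 0; -0.6 0.565 0 0; -0.6 0.565 0 0; -0.6 0.565 0 0; -0.6 0.565 0 0; -0.6 0.565 0 0; -0.6 0.565 0 0; -0.6 0.565 0 0; -0.6 0.565 0 0; -0.6 0.565 0 0; -0.3 0.27 0 0; 0 0 0 0; 0 0 0 0'; python3 -m jog '0 0 0 0.05; 0 0 0 0.05; 0 0 0 0.05; 0 0 0 0.05; 0 0 0 0; 0 0 0 0'
```

```text
time: 8.87
eef_pos: [0.5447, 0.0021, 0.174]
eef_rot: [-0.0, 0.95, 0.312, 0.0]
contact_force: [0.2, 0.6, -2.0]
width: 0.0427
gripper_force: 61.5
time: 9.37
eef_pos: [0.5449, 0.0045, 0.1739]
eef_rot: [-0.001, 0.994, 0.112, 0.0]
contact_force: [-0.3, 0.1, -2.1]
width: 0.0433
gripper_force: 61.5
```

```bash
python3 -m jog '0 0.08 0.5 0; 0 0 0.5 0; 0 0 0.5 0; 0 0 0.5 0; 0 0 0.26 0; 0 0 0 0; 0 0 0 0'
python3 - <<'E'
from h import *
t=snap('top');s=snap('side')
a=cv2.resize(t['pixels'][130:280,300:460,::-1],None,fx=4,fy=4,interpolation=cv2.INTER_CUBIC)[:600,:400+0]
a=cv2.resize(t['pixels'][140:240,330:430,::-1],(400,400),interpolation=cv2.INTER_CUBIC)
b=cv2.resize(s['pixels'][200:350,310:460,::-1],(400,400),interpolation=cv2.INTER_CUBIC)
cv2.imwrite('pics/f1.png',np.hstack([a,b]))
E
```

```text
time: 9.95
eef_pos: [0.5452, 0.0008, 0.1173]
eef_rot: [-0.0, 0.994, 0.11, -0.0]
contact_force: [0.2, 0.4, -1.9]
width: 0.0432
gripper_force: 61.5
```

View pics/f1.png

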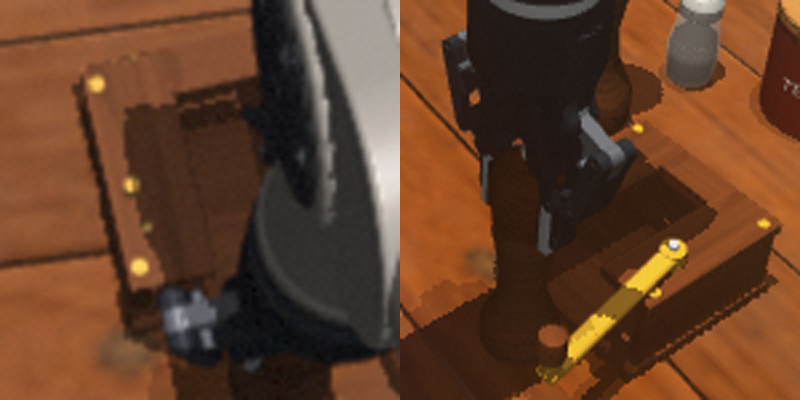

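Foot and slot line up in the side crop: mill foot at (525,330), slot mouth at (610,285). I'll slide in by steps and watch the force.

```bash
python3 -m jog '0 -0.06 0 0; 0.3 0 0 0; 0.3 0 0 0; 0.3 0 0 0; 0.3 0 0 0; 0.3 0 0 0; 0.3 0 0 0; 0.2 0 0 0; 0 0 0 0; 0 0 0 0';  python3 -m jog '0.2 0 0 0; 0.2 0 0 0; 0.2 0 0 0; 0.2 0 0 0; 0 0 0 0'
```

```text
time: 10.88
eef_pos: [0.5937, 0.0126, 0.117]
eef_rot: [-0.0, 0.994, 0.109, -0.0]
contact_force: [0.5, 0.6, -2.5]
width: 0.0431
gripper_force: 61.5
time: 11.3
eef_pos: [0.6145, 0.0173, 0.1174]
eef_rot: [-0.0, 0.994, 0.109, 0.001]
contact_force: [1.2, -0.3, -2.4]
width: 0.0429
gripper_force: 61.5
```

```bash
python3 -m jog '0.3 0 0 0; 0.3 0 0 0; 0.3 0 0 0; 0.3 0 0 0; 0.3 0 0 0; 0.2 0 0 0; 0 0 0 0; 0 0 0 0';  python3 -m jog '0.1 0 0 0; 0.1 0 0 0; 0.1 0 0 0; 0 0 0 0; 0 0 0 0'
```

```text
time: 11.97
eef_pos: [0.6548, 0.0262, 0.117]
eef_rot: [-0.0, 0.994, 0.109, -0.0]
contact_force: [-0.8, -0.1, -2.3]
width: 0.0431
gripper_force: 61.5
time: 12.38
eef_pos: [0.6621, 0.0276, 0.1173]
eef_rot: [-0.0, 0.994, 0.109, 0.0]
contact_force: [-0.4, -0.3, -2.4]
width: 0.0434
gripper_force: 61.5
```

```bash
python3 -m jog '0.1 0 0 0; 0.1 0 0 0; 0 0 0 0; 0 0 0 0';  python3 -m jog '0.08 0 0 0; 0 0 0 0; 0 0 0 0'; python3 -m jog '0.08 0 0 0; 0 0 0 0; 0 0 0 0'
```

```text
time: 12.72
eef_pos: [0.667, 0.0288, 0.1173]
eef_rot: [-0.0, 0.994, 0.109, 0.0]
contact_force: [-0.2, 0.8, -2.6]
width: 0.0435
gripper_force: 61.5
time: 12.97
eef_pos: [0.6688, 0.0291, 0.1172]
eef_rot: [0.0, 0.994, 0.109, -0.0]
contact_force: [-1.0, 0.3, -3.0]
width: 0.0432
gripper_force: 61.5
time: 13.22
eef_pos: [0.6704, 0.0294, 0.1171]
eef_rot: [0.0, 0.994, 0.109, -0.001]
contact_force: [-0.9, -0.1, -1.6]
width: 0.0428
gripper_force: 61.5
```

```bash
for i in 1; do python3 -m jog '0.08 0 0 0; 0 0 0 0; 0 0 0 0'; done; python3 -m jog '0.08 0 0 0; 0 0 0 0; 0 0 0 0'
```

```text
time: 13.47
eef_pos: [0.6721, 0.0298, 0.1171]
eef_rot: [0.0, 0.994, 0.109, -0.001]
contact_force: [-2.5, -0.2, -1.9]
width: 0.0429
gripper_force: 61.5
time: 13.72
eef_pos: [0.6743, 0.0305, 0.1171]
eef_rot: [-0.0, 0.994, 0.109, -0.001]
contact_force: [-3.4, -0.9, -1.3]
width: 0.0429
gripper_force: 61.0
```

Contact is at the slot end (force rising from TCP x ≈ 0.671). I'll ease back slightly, lower onto the board and release.

```bash
python3 -m jog '-0.12 0 0 0; 0 0 0.06 0; 0 0 0.04 0; 0 0 0 0; 0 0 0 0';python3 -m jog '0 0 0.04 0; 0 0 0 0; 0 0 0 0'
```

```text
time: 14.13
eef_pos: [0.6723, 0.0298, 0.1152]
eef_rot: [0.0, 0.994, 0.109, 0.001]
contact_force: [-1.2, -0.5, -1.6]
width: 0.0435
gripper_force: 61.5
time: 14.38
eef_pos: [0.6725, 0.0299, 0.1151]
eef_rot: [0.0, 0.994, 0.109, 0.001]
contact_force: [-2.1, -0.7, 5.1]
width: 0.043
gripper_force: 61.9
```

```bash
python3 -m jog '0 0 0 0; 0 0 0 0; 0 0 0 0; 0 0 0 0; 0 0 0 0; 0 0 0 0; 0 0 0 0' 1; python3 -m jog '0 0 -0.3 0; 0 0 -0.6 0; 0 0 -0.9 0; 0 0 -0.9 0; 0 0 -0.9 0; 0 0 -0.6 0; -0.5 0 0 0; -1 0 0 0; -1 0 0 0; -1 0 0 0; -1 0 0 0; -1 0 0 0; -1 0 0 0; -1 0 0 0; 0 0 0 0; 0 0 0 0'
python3 - <<'E'
from h import *
t=snap('top');s=snap('side')
a=cv2.resize(t['pixels'][120:250,330:460,::-1],(400,400),interpolation=cv2.INTER_CUBIC)
b=cv2.resize(s['pixels'][170:350,310:490,::-1],(400,400),interpolation=cv2.INTER_CUBIC)
cv2.imwrite('pics/f2.png',np.hstack([a,b]))
for k in [(.6685,.030,.178),(.5252,-.073,.107)]: print((proj(t,k)-(330,120))*400/130,(proj(s,k)-(310,170))*400/180+(400,0))
E
```

```text
time: 14.97
eef_pos: [0.6718, 0.0298, 0.1137]
eef_rot: [-0.0, 0.994, 0.109, -0.0]
contact_force: [0.7, 0.0, -0.6]
width: 0.0853
gripper_force: 0.0
time: 16.3
eef_pos: [0.4881, -0.0112, 0.2197]
eef_rot: [0.001, 0.994, 0.108, 0.001]
contact_force: [1.0, 0.7, 0.5]
width: 0.0854
gripper_force: 0.0
[183.85895026  87.12771818] [637.41393067 121.17940679]
[352.4493471  356.12912838] [525.15502313 348.12747476]
```

View pics/f2.png

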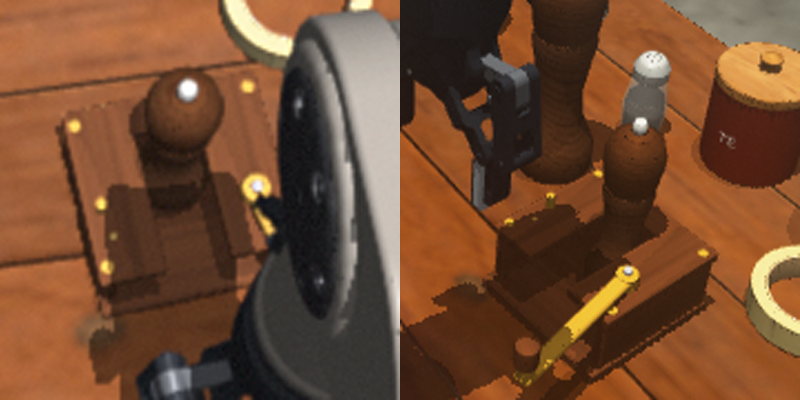

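The mill stands upright at home: its knob is at top (187,89) against a predicted (184,87), and at side (640,125) against (637,121). The keeper knob at side (525,348) is on its prediction too. I'll cage the keeper knob between half-open fingers and swing it round, after checking joint 7's margin and planning the arc.

Run:
```python
from h import *
np.set_printoptions(precision=3,suppress=True)
o=r.observe();print(o['q'],o['eef_pos'])
piv=np.array([.6395,-.0229]);t0=np.radians(12.5)
for th in np.radians([101,75,50,25,10,0,-3]):
    a=t0+np.pi/2+th; print(np.degrees(th),piv+.125*np.array([np.cos(a),np.sin(a)]),'yaw',np.degrees(a)-180)
```

```text
[ 0.399  0.229 -0.494  1.677  0.113  1.262 -1.471] [ 0.49  -0.011  0.22 ]
101.0 [ 0.525 -0.073] yaw 23.5
75.0 [ 0.515 -0.017] yaw -2.5
50.0 [0.529 0.035] yaw -27.5
25.0 [0.563 0.076] yaw -52.499999999999986
10.0 [0.592 0.093] yaw -67.5
0.0 [0.612 0.099] yaw -77.5
-3.0000000000000004 [0.619 0.1  ] yaw -80.5
```

```bash
python3 -m jog '0 0 0 -0.05; 0 0 0 -0.05; 0 0 0 -0.05; 0 0 0 -0.05; 0 0 0 -0.05; 0 0 0 -0.05; 0 0 0 0' 0; python3 -c "
from h import *;print(r.observe()['q'])"
```

```text
time: 16.98
eef_pos: [0.49, -0.0101, 0.2189]
eef_rot: [-0.0, 0.911, 0.412, 0.001]
contact_force: [0.4, 0.2, 0.5]
width: 0.0423
gripper_force: 0.0
[ 0.46948873  0.24271647 -0.58287051  1.67348327  0.13789022  1.26594966
 -0.86347233]
```

Joint 7 has room in this direction, so I'll finish the half turn.

```bash
python3 -m jog '0 0 0 -0.05; 0 0 0 -0.05; 0 0 0 -0.05; 0 0 0 -0.05; 0 0 0 -0.05; 0 0 0 -0.05; 0 0 0 -0.05; 0 0 0 -0.05; 0 0 0 -0.05; 0 0 0 -0.05; 0 0 0 -0.05; 0 0 0 -0.05; 0 0 0 -0.05; 0 0 0 -0.05; 0 0 0 -0.05; 0 0 0 -0.05; 0 0 0 -0.05; 0 0 0 -0.05; 0 0 0 -0.05; 0 0 0 -0.05'; python3 -m jog '0 0 0 -0.05; 0 0 0 -0.05; 0 0 0 -0.05; 0 0 0 -0.05; 0 0 0 -0.05; 0 0 0 -0.05; 0 0 0 0; 0 0 0 0'
cat > arc.py <<'E'
from h import *
import sys
def go(tx,ty,tz):
    "delta from now to world target in jog units"
    from scipy.spatial.transform import Rotation as R
    o=r.observe();q=o['eef_rot'];M=R.from_quat([q[1],q[2],q[3],q[0]]).as_matrix()
    print('yaw',np.degrees(np.arctan2(M[1,0],M[0,0])).round(1),'pos',o['eef_pos'].round(4),'units',(M.T@(np.array([tx,ty,tz])-o['eef_pos'])/.025).round(2),'q7',o['q'][6].round(2))
go(*map(float,sys.argv[1:]))
E
python3 arc.py .5252 -.073 .086
```

```text
time: 18.65
eef_pos: [0.4897, -0.0104, 0.219]
eef_rot: [0.0, 0.099, 0.995, 0.001]
contact_force: [0.4, 0.3, -1.1]
width: 0.0423
gripper_force: 0.0
time: 19.32
eef_pos: [0.4894, -0.0106, 0.2189]
eef_rot: [0.0, -0.21, 0.978, 0.001]
contact_force: [0.1, 0.3, 0.8]
width: 0.043
gripper_force: 0.0
yaw -155.8 pos [ 0.4894 -0.0106  0.2189] units [-0.28 -2.87  5.31] q7 1.68
```

```bash
python3 -m jog '-0.08 -0.72 0 0; -0.08 -0.72 0 0; -0.06 -0.72 0 0; -0.06 -0.71 0 0; 0 0 0.6 0; 0 0 1 0; 0 0 1 0; 0 0 0.7 0; 0 0 0 0; 0 0 0 0'; python3 arc.py .5252 -.073 .08
python3 - <<'E'
from h import *
s=snap('side');w=snap('wrist')
print(proj(s,(.5252,-.073,.097)),proj(w,(.5252,-.073,.107)))
a=cv2.resize(s['pixels'][210:390,290:470,::-1],(400,400),interpolation=cv2.INTER_CUBIC)
b=cv2.resize(w['pixels'][:,80:560,::-1],(400,400))
cv2.imwrite('pics/f3.png',np.hstack([a,b]))
E
```

```text
time: 20.15
eef_pos: [0.5247, -0.074, 0.1357]
eef_rot: [-0.001, -0.211, 0.978, 0.0]
contact_force: [0.4, 0.6, -0.1]
width: 0.0432
gripper_force: 0.0
yaw -155.7 pos [ 0.5247 -0.074   0.1357] units [-0.04  0.03  2.23] q7 1.71
[365.88378594 330.97616191] [315.16823104 287.51009205]
```

View pics/f3.png

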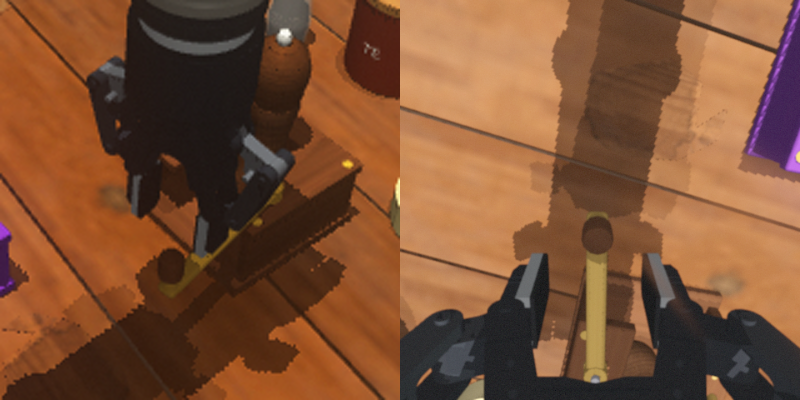

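The wrist crop shows the knob at (597,235) centred between the fingers, with the bar running straight down to the pivot at (596,380). I'll go down, narrow the cage and start the arc.

```bash
python3 -m jog '0 0 0.6 0; 0 0 0.6 0; 0 0 0.6 0; 0 0 0.35 0; 0 0 0 0'; python3 -m jog '0 0 0 0; 0 0 0 0; 0 0 0 0; 0 0 0 0; 0 0 0 0; 0 0 0 0' -0.4; python3 arc.py .5252 -.073 .08
```

```text
time: 20.67
eef_pos: [0.5244, -0.0735, 0.0819]
eef_rot: [-0.001, -0.212, 0.977, 0.0]
contact_force: [-0.6, 0.3, -0.4]
width: 0.043
gripper_force: 0.0
time: 21.17
eef_pos: [0.5251, -0.0732, 0.0829]
eef_rot: [0.0, -0.212, 0.977, -0.0]
contact_force: [0.3, -0.5, -0.6]
width: 0.0253
gripper_force: 0.0
yaw -155.5 pos [ 0.5251 -0.0732  0.0829] units [-0.01  0.01  0.12] q7 1.66
```

```bash
python3 -m jog '-0.027 0.523 0 0.05; -0.027 0.523 0 0.05; -0.027 0.523 0 0.05; -0.027 0.523 0 0.05; 0 0 0 0; 0 0 0 0'; python3 arc.py .515 -.018 .08
```

```text
time: 21.67
eef_pos: [0.5137, -0.0219, 0.0828]
eef_rot: [0.0, -0.006, 1.0, -0.0]
contact_force: [0.8, -0.4, 0.7]
width: 0.0257
gripper_force: 0.0
yaw -179.3 pos [ 0.5137 -0.0219  0.0828] units [-0.06  0.16  0.11] q7 1.2
```

```bash
python3 -m jog '-0.027 0.523 0 0.05; -0.027 0.523 0 0.05; -0.027 0.523 0 0.05; -0.027 0.523 0 0.05; -0.027 0.523 0 0.05; 0 0 0 0'; python3 arc.py .5252 -.073 .08;  python3 -m jog '-0.027 0.523 0 0.05; -0.027 0.523 0 0.05; -0.027 0.523 0 0.05; -0.027 0.523 0 0.05; -0.027 0.523 0 0.05; 0 0 0 0; 0 0 0 0'; python3 arc.py .612 .099 .08
```

```text
time: 22.17
eef_pos: [0.5309, 0.0423, 0.0829]
eef_rot: [0.001, 0.253, 0.967, 0.001]
contact_force: [-0.5, 0.6, 0.1]
width: 0.0256
gripper_force: 0.0
yaw 150.6 pos [0.5309 0.0423 0.0829] units [-2.06 -4.13  0.11] q7 0.62
time: 22.75
eef_pos: [0.5752, 0.0852, 0.0822]
eef_rot: [-0.0, 0.494, 0.869, -0.001]
contact_force: [-0.4, -0.2, -0.0]
width: 0.0257
gripper_force: 0.0
yaw 120.7 pos [0.5752 0.0852 0.0822] units [-0.28  1.55  0.09] q7 0.09
```

```bash
python3 -m jog '-0.027 0.523 0 0.05; -0.027 0.523 0 0.05; -0.027 0.523 0 0.05; 0 0 0 0; 0 0 0 0'; python3 arc.py .612 .099 .08;  python3 -m jog '0 0.1 0 0; 0 0.1 0 0; 0 0 0 0; 0 0 0 0'
```

```text
time: 23.17
eef_pos: [0.6113, 0.0993, 0.0822]
eef_rot: [0.0, 0.625, 0.781, -0.0]
contact_force: [0.8, -0.2, 0.8]
width: 0.0258
gripper_force: 0.0
yaw 102.6 pos [0.6113 0.0993 0.0822] units [-0.02  0.03  0.09] q7 -0.2
time: 23.5
eef_pos: [0.6165, 0.1016, 0.0825]
eef_rot: [0.0, 0.626, 0.78, 0.0]
contact_force: [-0.9, 0.3, -0.6]
width: 0.0255
gripper_force: 0.0
```

```bash
python3 -m jog '0 0.1 0 0; 0 0 0 0; 0 0 0 0'; python3 -m jog '0 0.1 0 0; 0 0 0 0; 0 0 0 0'
python3 - <<'E'
from h import *
s=snap('side');t=snap('top')
print((proj(s,(.612,.099,.107))-(290,170))*400/180)
a=cv2.resize(s['pixels'][170:350,290:470,::-1],(400,400),interpolation=cv2.INTER_CUBIC)
b=cv2.resize(t['pixels'][120:250,310:440,::-1],(400,400),interpolation=cv2.INTER_CUBIC)
cv2.imwrite('pics/f4.png',np.hstack([a,b]))
E
```

```text
time: 23.75
eef_pos: [0.6167, 0.1018, 0.0823]
eef_rot: [-0.001, 0.626, 0.78, -0.002]
contact_force: [-4.6, -1.9, 3.7]
width: 0.0257
gripper_force: 2.5
time: 24.0
eef_pos: [0.6168, 0.1018, 0.0821]
eef_rot: [-0.003, 0.626, 0.78, -0.005]
contact_force: [-8.7, -2.6, 6.8]
width: 0.0257
gripper_force: 4.8
[162.57056625 159.13168983]
```

View pics/f4.png

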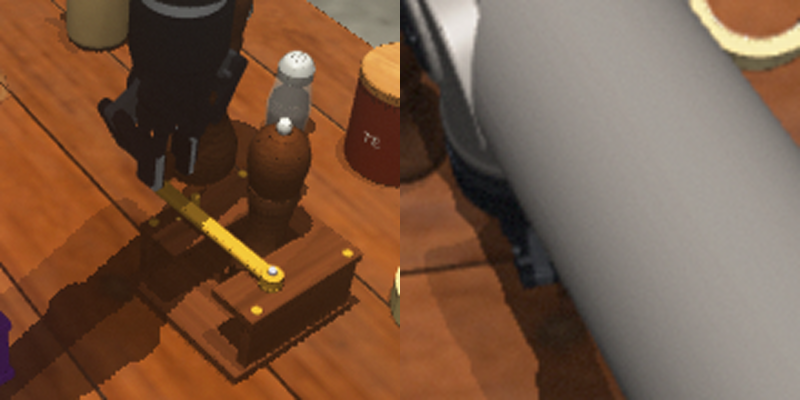

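The bar lies across the slot in the side crop, from pivot (272,272) to its end under the fingers at (160,187), and the push has stopped firmly. I'll push a little more to be sure it has clicked, then back away and measure the bar's angle.

```bash
python3 -m jog '0 0.15 0 0; 0 0.15 0 0; 0 0 0 0; 0 0 0 0'; python3 -m jog '0 -0.3 0 0; 0 -0.15 0 0; 0 -0.06 0 0; 0 0 0 0'; python3 -m jog '0 0 0 0; 0 0 0 0; 0 0 0 0; 0 0 0 0; 0 0 0 0' 0.0; python3 arc.py .612 .099 .2
```

```text
time: 24.43
eef_pos: [0.6171, 0.1019, 0.0816]
eef_rot: [-0.007, 0.626, 0.78, -0.011]
contact_force: [-21.4, -5.4, 16.1]
width: 0.0257
gripper_force: 11.7
time: 24.77
eef_pos: [0.6165, 0.102, 0.0828]
eef_rot: [0.0, 0.626, 0.78, 0.0]
contact_force: [-0.8, 0.7, -0.2]
width: 0.0258
gripper_force: 0.7
time: 25.18
eef_pos: [0.6164, 0.102, 0.0825]
eef_rot: [0.0, 0.626, 0.78, 0.0]
contact_force: [0.2, 0.1, -0.5]
width: 0.0428
gripper_force: 0.0
yaw 102.5 pos [0.6164 0.102  0.0825] units [-0.08 -0.2  -4.7 ] q7 -0.21
```

```bash
python3 -m jog '0 -0.15 0 0; 0 0 -0.3 0; 0 0 -0.6 0; 0 0 -0.9 0; 0 0 -0.9 0; 0 0 -0.9 0; 0 0 -0.9 0; 0 0 -0.5 0; 0 -0.5 0 0; 0 -1 0 0; 0 -1 0 0; 0 -1 0 0; 0 -1 0 0; 0 -1 0 0; 0 -1 0 0; 0 -0.5 0 0; 1 0 0 0; 1 0 0 0; 1 0 0 0; 0 0 0 0'; python3 -m jog '1 0 0 0; 1 0 0 0; 1 0 0 0; 1 0 0 0; 0.5 0 0 0; 0 0 0 0; 0 0 0 0'
python3 - <<'E'
from h import *
s=snap('side');t=snap('top')
for n,c in(('side',s),('top',t)):
    hsv=cv2.cvtColor(c['pixels'],cv2.COLOR_RGB2HSV);m=cv2.inRange(hsv,(20,130,120),(32,255,255))
    k,l,st,ce=cv2.connectedComponentsWithStats(m)
    p0=proj(c,(.6395,-.0229,.077));
    for i in range(1,k):
        x,y,w,h,a=st[i]
        if a>60 and x-6<=p0[0]<=x+w+6 and y-6<=p0[1]<=y+h+6:
            v,u=np.where(l==i);P=np.array([onz(c,a_,b_,.077)[:2] for a_,b_ in zip(u,v)])
            vx,vy,x0,y0=cv2.fitLine(P.astype(np.float32),cv2.DIST_HUBER,0,1e-4,1e-4).ravel()
            L=P@[vx,vy];print(n,a,'angle',np.degrees(np.arctan2(vy,vx)),'len',np.ptp(L))
a=cv2.resize(s['pixels'][150:350,270:470,::-1],(400,400),interpolation=cv2.INTER_CUBIC)
b=cv2.resize(t['pixels'][120:250,310:440,::-1],(400,400),interpolation=cv2.INTER_CUBIC)
cv2.imwrite('pics/f5.png',np.hstack([a,b]))
E
```

```text
time: 26.85
eef_pos: [0.4234, 0.1428, 0.2088]
eef_rot: [-0.001, 0.623, 0.783, 0.002]
contact_force: [-0.0, 0.3, -0.6]
width: 0.0423
gripper_force: 0.0
time: 27.43
eef_pos: [0.401, 0.2463, 0.2078]
eef_rot: [0.0, 0.625, 0.78, -0.0]
contact_force: [0.7, -0.4, 0.3]
width: 0.0425
gripper_force: 0.0
side 373 angle -77.06813 len 0.12790513418558602
top 331 angle -77.731224 len 0.12502290456751708
```

View pics/f5.png

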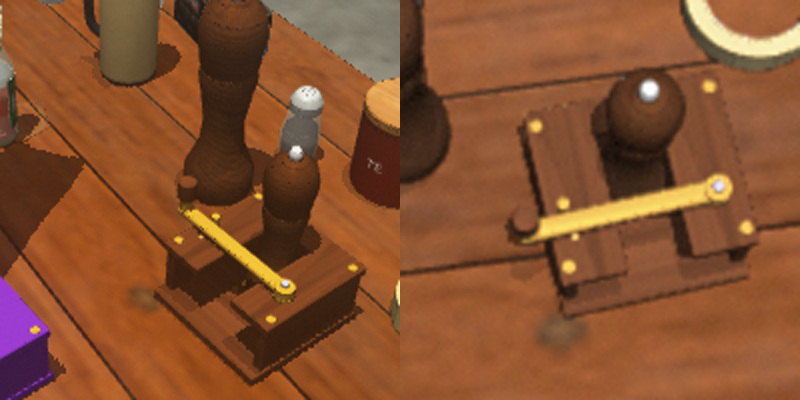

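The bar measures 102.3° to 102.9° against 102.5° for fully shut, and it rests against its stop post at top (563,203). The mill stands upright behind it, with its knob at (650,90). The arm is clear, so I'm handing in.

```bash
python3 -c "
from h import *;print(workorder.sign_off())"
```

```text
the job is handed in; nothing more can be done
None
```

The pepper mill stands upright at the end of the caddy's slot, the keeper bar is shut against its stop, and the job is handed in at about 27 s of the 67 s allowed; sign-off returned no verdict.

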